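# Stack the test sieves on the shaker

### The job

Build the sieve stack on the shaker's catch pan from the bottom up, one piece at a time: the fine sieve (shallowest frame, closest mesh) into the pan first, then the medium one, then the coarse one (deepest frame, widest mesh), and last the lid. Each piece must sit level and fully home on the one below, with nothing held at the end; leave the timer, the white bottle and the tape roll where they are.

Things in the scene. Friction and masses are not known exactly. Their poses are not given: they have to be found in the camera images.
- sieve_fine: Fine sieve, the shallowest (sizes in mm): 30 high, wires 3 apart; round steel wall, 66 outside, bore 60, from z = 6 to the open top, wire mesh near the bottom. Below z = 6 a spigot (55 across, foot tapered to 51) drops into the bore below until the wall rests on the rim below. Origin: centre of the underside, z up. Seated: origin 6 below the pan's rim. 0.09 kg.
- sieve_medium: Medium sieve (sizes in mm): 38 high, wires 9 apart; round steel wall, 66 outside, bore 60, from z = 6 to the open top, wire mesh near the bottom. Below z = 6 a spigot (55 across, foot tapered to 51) drops into the bore below until the wall rests on the rim below. Origin: centre of the underside, z up. Seated: origin 24 above the fine sieve's origin. 0.10 kg.
- sieve_coarse: Coarse sieve, the deepest (sizes in mm): 46 high, wires 18 apart; round steel wall, 66 outside, bore 60, from z = 6 to the open top, wire mesh near the bottom. Below z = 6 a spigot (55 across, foot tapered to 51) drops into the bore below until the wall rests on the rim below. Origin: centre of the underside, z up. Seated: origin 32 above the medium sieve's origin. 0.11 kg.
- sieve_lid: Steel lid (sizes in mm): disc 66 across from z = 6 to 10, knob 24 across on top to z = 35 (20 across below z = 15), and below z = 6 a spigot 55 across, foot tapered to 51, on which it stands. Origin: centre of the underside, z up. Seated: origin 40 above the coarse sieve's origin. 0.08 kg.
- shaker: Shaker base, fixed (sizes in mm): low white box 130 x 130 x 40, black knob and panel on its front (-x), round metal platform on top (100 across, top at z = 44) with an open steel catch pan fixed on it (66 outside, bore 60, 26 high, solid floor). Origin: centre of the underside, z up.
- pan_rim (a point): Centre of the mouth of the catch pan, level with its rim, 70 mm above the shaker's origin; z up.
- timer: Small white kitchen-type digital timer lying flat, 58 x 66 x 18 mm; bystander. Origin: centre of the underside, z up.
- white_bottle: White bottle with a blue screw cap, diameter 56 mm, 108 mm tall, upright; bystander. Origin: centre of the underside, z up.
- tape_roll: Roll of beige masking tape lying flat, diameter 96 mm, 25 mm tall; bystander. Origin: centre of the underside, z up.
There are look-alikes about, which are no part of the job. What is shaped like the sieve_medium but purple or yellow is not meant.

How it is judged:
On the way, in this order (a step that is already met when the one before it is completed fails the run):
1. the fine sieve sits home in the catch pan (horizontal distance between sieve_fine and pan_rim below 0.005 m and z of sieve_fine in the frame of pan_rim between -0.009 and -0.003 m and angle between sieve_fine's own z axis and vertical below 0.06 rad), for 0.2 s.
2. the medium sieve sits home in the fine sieve (all of step 1 and horizontal distance between sieve_medium and sieve_fine below 0.005 m and z of sieve_medium in the frame of sieve_fine between 0.021 and 0.027 m and angle between sieve_medium's own z axis and vertical below 0.06 rad), for 0.2 s.
3. the coarse sieve sits home in the medium sieve (all of step 2 and horizontal distance between sieve_coarse and sieve_medium below 0.005 m and z of sieve_coarse in the frame of sieve_medium between 0.029 and 0.035 m and angle between sieve_coarse's own z axis and vertical below 0.06 rad), for 0.2 s.
4. the lid sits home in the coarse sieve (all of step 3 and horizontal distance between sieve_lid and sieve_coarse below 0.005 m and z of sieve_lid in the frame of sieve_coarse between 0.037 and 0.043 m and angle between sieve_lid's own z axis and vertical below 0.06 rad), for 0.2 s.
At the end, for the whole second after the job is handed in: Fine sieve in the pan, medium on fine, coarse on medium, lid on coarse: each within 5 mm of the axis of the piece below, within 3 mm of its seated height, tilted less than 0.06 rad, at rest (under 10 mm/s) and not touched by the fingers (all of step 4 and linear speed of each of sieve_fine, sieve_medium, sieve_coarse, sieve_lid below 0.01 m/s and contact force between each of sieve_fine, sieve_medium, sieve_coarse, sieve_lid and the fingers below 0.1 N).
It fails at once if the timer is moved more than 30 mm or knocked over (distance of timer from where it was at the start of the episode above 0.03 m or angle between timer's own z axis and vertical above 0.3 rad).
It fails at once if the white bottle is moved more than 30 mm or knocked over (distance of white_bottle from where it was at the start of the episode above 0.03 m or angle between white_bottle's own z axis and vertical above 0.3 rad).
It fails at once if the tape roll is moved more than 30 mm or knocked over (distance of tape_roll from where it was at the start of the episode above 0.03 m or angle between tape_roll's own z axis and vertical above 0.3 rad).
It also fails if it takes over 120 s, if anything falls off the work surface, if the arm or the gripper's body presses on something with over 40 N, if the wrist force passes 120 N, or if a joint passes its speed limit or range.

### The arm

A 6-joint arm with a two-finger parallel gripper is mounted at the origin on a cart in front of the work surface, level with it; the furniture and walls round the work are solid. World frame = base frame: x ahead of the robot, y to its left, z up, the work surface at z = 0. Lengths are in m, angles in rad, forces in N, time in s.
With the tool pointing down it reaches from about 0.275 to 0.875 m from the base axis. Payload 12.5 kg.
Tool frame: the origin (TCP) lies on the centre line of the jaws, within the pads' length; the fingertips stand r.finger_overhang ahead of it and the grasp point (between the pads) lies 3 mm ahead of it (r.finger_overhang is the distance from the TCP to the fingertips, in m); z points along the fingers, y is the line along which they close (so a half turn about z gives the same grasp; the last joint's range is limited). The gripper opens to 85 mm and grips with 20 to 120 N. Pads are 22 mm wide; open, the fingers measure 114 mm over their backs; the gripper's body (76 mm by 85 mm) begins 54 mm behind the grasp point. The pads swing forward as they close: fully open they stand 13 mm farther back than shut.
Start: joints at [1.138, 0.351, 1.652, -0, 1.139, -0.085], TCP at [0.187, 0.517, 0.253] pointing down, gripper open.
Joint ranges: [-2.75, 2.75], [-0.79, 2.1], [0.01, 2.65], [-1.57, 4.71], [0.07, 3.14], [-2.87, 2.87]. Speed limits (rad/s): [2.22, 2.22, 2.79, 3.14, 3.14, 3.14].

### API

Orientations are given as a unit quaternion [x, y, z, w].
In Python, from cell import r, optics gives the robot as it stands. The module is installed in compiled form; this text tells all that it offers. Calls block until the motion is done:
- r.move_to(position, orientation): joint-space move of the TCP to a pose.
- r.move_linear(position, rot=None, vel=0.15): straight line of the TCP; rot=None keeps the orientation; vel is the mean speed in m/s.
- r.set_joints(angles): joint-space move.
- r.set_gripper(opening, squeeze=None): opening from 0.0 (shut) to 1.0 (fully open); squeeze is the grip in N (None keeps the last); returns when the fingers have stopped.
- r.sleep(seconds).
- r.inverse_kinematics(position, orientation): joint angles nearest the present ones, or None.
- optics.get_image(name): name is "side" or "top" or "wrist"; returns a dict with "pixels" (384x512x3 uint8, red, green, blue), "depth" (384x512 float32, m along the optical axis (not along the pixel's ray), 0 where there is no reading), "fx", "fy", "cx", "cy" (pixels), "camera_from_world" (4x4, takes a point from world to camera coordinates); the wrist camera has in their place "mount" (4x4, takes a point from camera to tool coordinates, whose origin is the TCP and whose axes are the flange's). Camera axes: x right, y down, z forward; pixel columns grow to the right and rows downward; lengths in m; the calibration is good to about 2 mm. A picture is of the moment at which its call begins: read the wrist's pose just before it.
A pose or a line that the arm cannot do raises r.PlanningError and nothing moves.
- r.hand_in(): hands the job in; it is judged then, once.
Readings, each from a call of its own:
- r.current_t(): time.
- r.current_q(): joint angles.
- r.current_qvel(): joint speeds.
- r.current_effort(): joint torques, N m.
- r.current_tool_pos(): TCP position.
- r.current_ee_rot(): TCP orientation.
- r.current_contact_force(): force on the tool from outside, world axes, zero at the start.
- r.current_torque(): the same for the moment, N m.
- r.current_opening(): opening from 0.0 (shut) to 1.0 (fully open).
- r.current_finger_force(): force on a finger pad.
Only numpy, scipy, OpenCV 4.12 (cv2) and the standard library are available. Lean on these libraries where they do the work, as an engineer would, in place of code of your own. Each camera call takes 0.05 s, during which the arm holds its last target. There are 200 camera calls.

## Working session

There is one attempt and no reset: what is moved stays moved. The work goes in short steps, each a Python script; the robot and the scene stay as the last script left them, time stands still between calls to the robot, and variables do not carry over. Pictures are saved under pics/ and viewed, at most 14 in all, crops included, and the job is handed in when it is done.

```bash
mkdir -p pics; python3 - <<'E'
from cell import r, optics
import cv2,numpy as np
for n in ("top","side"):
    d=optics.get_image(n); np.savez(f"pics/{n}0.npz",**d)
    cv2.imwrite(f"pics/{n}0.png",cv2.resize(d["pixels"][:,:,::-1],(800,600),interpolation=cv2.INTER_CUBIC))
    T=np.linalg.inv(d["camera_from_world"]);print(n,d["fx"],d["cx"],d["cy"],T.round(3).tolist(),(d["depth"]>0).mean())
print(r.finger_overhang,r.current_ee_rot(),r.current_t())
E
```

```text
top 364.9076480709112 251.81492148045623 197.37517413504185 [[-0.017, -0.993, 0.116, 0.356], [-1.0, 0.016, -0.011, 0.018], [0.009, -0.116, -0.993, 1.29], [0.0, 0.0, 0.0, 1.0]] 0.9958394368489584
side 444.5968186621551 254.18486618049468 191.88170705248152 [[0.855, -0.311, 0.415, -0.023], [-0.518, -0.514, 0.683, -0.904], [0.001, -0.799, -0.601, 0.862], [0.0, 0.0, 0.0, 1.0]] 0.99603271484375
0.022 [ 1.73043140e-01  9.84914100e-01 -5.10700474e-04 -1.62109076e-04] 0.1
```

View pics/top0.png

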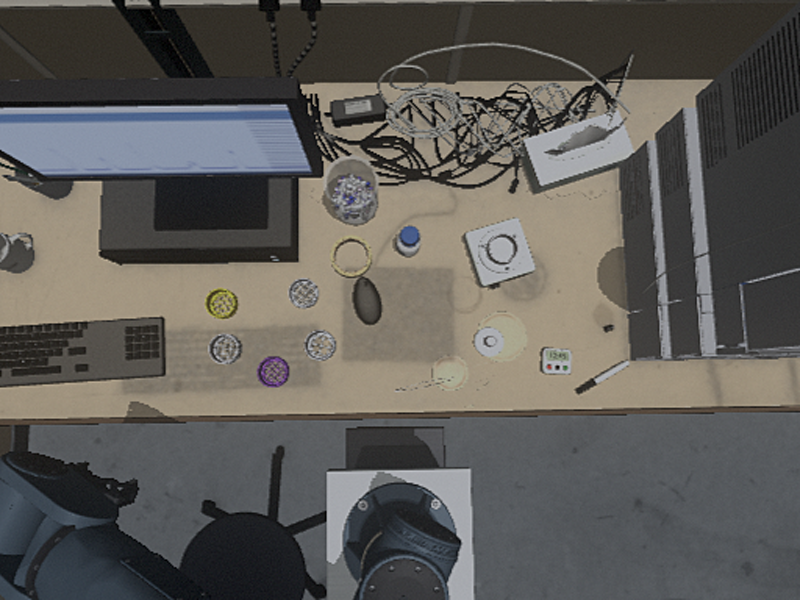

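View pics/side0.png

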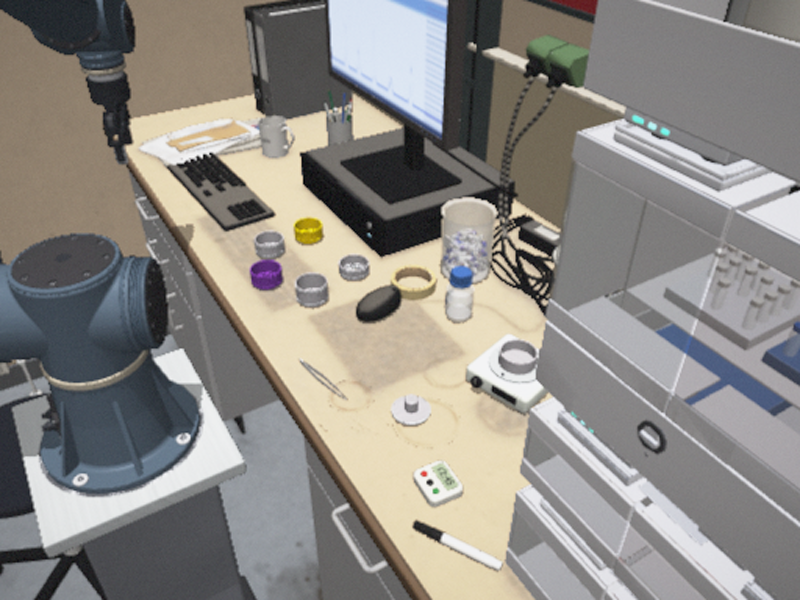

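Candidates in the top view: steel sieves at (226,349), (304,293) and (320,345), plus look-alikes in yellow at (222,304) and purple at (273,371). The lid is at (490,341) and the pan at (501,250). In the side view the tallest steel sieve is at (312,289), so I take it as coarse. The shallow one at (354,267) is fine and (270,244) is medium. Next I check this by depth and with a close crop.

```bash
cat > h.py <<'E'
import numpy as np, cv2
from scipy.spatial.transform import Rotation as R
def cloud(d,T):
    h,w=d["depth"].shape; v,u=np.mgrid[:h,:w]; Z=d["depth"]
    P=np.stack([(u-d["cx"])/d["fx"]*Z,(v-d["cy"])/d["fy"]*Z,Z],-1)
    return P@T[:3,:3].T+T[:3,3]
def quat(yaw): # tool down, tool x axis at world angle yaw
    return np.array([np.cos(yaw/2),np.sin(yaw/2),0,0])
E
python3 - <<'E'
from h import *
out=[]
for n in("top","side"):
    d=dict(np.load(f"pics/{n}0.npz")); P=cloud(d,np.linalg.inv(d["camera_from_world"]))
    if n=="top":
        for nm,(u,v) in dict(A=(226,349),B=(304,293),C=(320,345),yel=(222,304),pur=(273,371),lid=(490,341),pan=(501,250),bot=(408,240),tape=(351,257),timer=(556,361),mouse=(366,300)).items():
            u,v=int(u*.64),int(v*.64); k=16
            Q=P[v-k:v+k,u-k:u+k].reshape(-1,3); c0=P[v,u,:2]
            Q=Q[(np.hypot(*(Q[:,:2]-c0).T)<.055)]; z=np.percentile(Q[:,2],[5,98])
            S=Q[Q[:,2]>max(.012,.0)]; mm=(S[:,:2].min(0)+S[:,:2].max(0))/2
            print(nm,"c",mm.round(4),"ext",(np.ptp(S[:,:2],axis=0)).round(3),"z",z.round(4))
    x=d["pixels"][:,:,::-1]
    out.append(cv2.resize(x[170:260,125:225] if n=="top" else x[125:215,145:245],(400,360),interpolation=cv2.INTER_CUBIC))
cv2.imwrite("pics/crop.png",np.hstack(out))
E
```

```text
A c [0.4201 0.3799] ext [0.063 0.065] z [-0.0031  0.0401]
B c [0.5422 0.2083] ext [0.065 0.065] z [-0.0031  0.0312]
C c [0.4241 0.1703] ext [0.065 0.066] z [-0.003   0.0471]
yel c [0.5198 0.3895] ext [0.064 0.065] z [-0.0035  0.0399]
pur c [0.3683 0.2736] ext [0.065 0.066] z [-0.003  0.04 ]
lid c [ 0.4266 -0.2053] ext [0.06  0.064] z [-0.0029  0.0355]
pan c [ 0.628  -0.2342] ext [0.105 0.109] z [0.0384 0.0705]
bot c [ 0.6496 -0.0291] ext [0.054 0.055] z [-0.0028  0.1116]
tape c [0.6246 0.1005] ext [0.092 0.092] z [-0.0038  0.0294]
timer c [ 0.3804 -0.3572] ext [0.056 0.065] z [-0.0032  0.0207]
mouse c [0.5208 0.065 ] ext [0.101 0.06 ] z [-0.0022  0.0441]
```

View pics/crop.png

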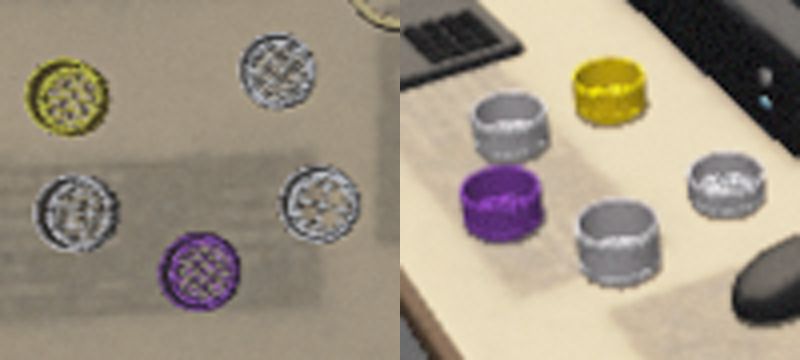

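The heights confirm it: B is fine (31 mm), A is medium (40 mm) and C is coarse (47 mm). In the crop, coarse is top-view (320,203) and side-view (618,240), medium is (76,212) and (510,125), and fine is (278,70) and (727,185). Next I take wrist views of the fine sieve and the pan.

```bash
cat >> h.py <<'E'
YAW=np.pi/2; Q=quat(YAW)
def shot(r,optics):
    p=np.array(r.current_tool_pos()); q=np.array(r.current_ee_rot()); d=optics.get_image("wrist")
    T=np.eye(4); T[:3,:3]=R.from_quat(q).as_matrix(); T[:3,3]=p
    return d,T@d["mount"]
def rim(d,T,c,zr,rad=.033,tol=.005):
    """centre and radius of disc/ring whose top is at height zr, near c; outer contour rays cast to plane zr"""
    P=cloud(d,T); m=(abs(P[...,2]-zr)<tol)&(np.hypot(P[...,0]-c[0],P[...,1]-c[1])<rad+.02)&(d["depth"]>0)
    cs,_=cv2.findContours(m.astype(np.uint8),cv2.RETR_EXTERNAL,cv2.CHAIN_APPROX_NONE)
    k=max(cs,key=lambda a:cv2.boundingRect(a)[2]*cv2.boundingRect(a)[3])
    k=cv2.convexHull(k)[:,0].astype(float)
    ray=np.c_[(k[:,0]-d["cx"])/d["fx"],(k[:,1]-d["cy"])/d["fy"],np.ones(len(k))]@T[:3,:3].T
    X=T[:3,3]+ray*((zr-T[2,3])/ray[:,2])[:,None]
    e=cv2.fitEllipse((X[:,:2]*1000).astype(np.float32))
    return np.array(e[0])/1000,np.array(e[1]),np.median(P[...,2][m])
E
python3 - <<'E'
from h import *
from cell import r,optics
ims=[]
for nm,c,z in(("fine",(.542,.208),.03),("pan",(.628,-.234),.07)):
    r.move_to([c[0],c[1],z+.17],Q)
    d,T=shot(r,optics); np.savez(f"pics/w_{nm}.npz",T=T,**d)
    print(nm,r.current_t(),d["fx"],d["mount"].round(3).tolist(),np.round(T[:3,3],3))
    try: print(rim(d,T,c,z))
    except Exception as e: print(e)
    ims.append(cv2.resize(d["pixels"][:,:,::-1],(400,300)))
cv2.imwrite("pics/w1.png",np.hstack(ims))
E
```

```text
fine 1.875 325.0044299654513 [[-0.001, -0.946, -0.325, 0.084], [1.0, -0.0, -0.001, -0.0], [0.001, -0.325, 0.946, -0.12], [0.0, 0.0, 0.0, 1.0]] [0.541 0.293 0.321]
(array([0.54303796, 0.20835425]), array([65.95262909, 66.36669922]), np.float64(0.029401181527542397))
pan 3.5833 325.0044299654513 [[-0.001, -0.946, -0.325, 0.084], [1.0, -0.0, -0.001, -0.0], [0.001, -0.325, 0.946, -0.12], [0.0, 0.0, 0.0, 1.0]] [ 0.628 -0.149  0.36 ]
(array([ 0.62908447, -0.2356673 ]), array([64.97674561, 65.9811554 ]), np.float64(0.06953141593879142))
```

View pics/w1.png

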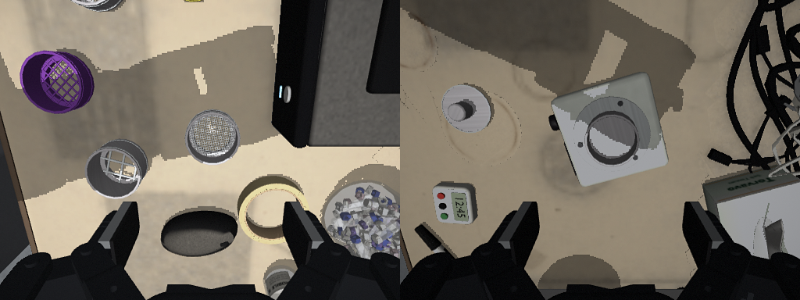

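The wrist view shows the fine sieve at (213,136) and the pan at (612,137), both with good fits. Next I pick and place the fine sieve.

```bash
cat >> h.py <<'E'
def pick(r,c,g,squeeze=30):
    """g = TCP height above the table at the grasp"""
    r.set_gripper(1.0); r.move_to([*c,g+.09],Q); r.move_linear([*c,g],vel=.12)
    r.set_gripper(0.0,squeeze); print("grip",r.current_opening(),r.current_finger_force(),r.current_tool_pos())
    r.move_linear([*c,g+.13],vel=.2); print("up",r.current_opening(),r.current_finger_force(),np.round(r.current_contact_force(),1))
def place(r,optics,c,g,z0,view):
    """z0 = seated origin height"""
    c=np.array(c); r.move_to([*c,z0+g+.05],Q); r.move_linear([*c,z0+g+.012],vel=.12)
    print("pre",np.round(r.current_contact_force(),1))
    for dz in (.006,.003,.0015,.0005,0.):
        r.move_linear([*c,z0+g+dz],vel=.03); f=np.array(r.current_contact_force()); print(dz,f.round(1),end=" ")
        if f[2]>12: break
    print(); r.set_gripper(1.0); r.move_linear([*c,z0+g+.1],vel=.15)
    r.move_to([c[0],c[1],view],Q); return shot(r,optics)
E
python3 - <<'E'
from h import *
from cell import r,optics
r.set_gripper(1.0)
g=.032; pan=(.6291,-.2357)
pick(r,(.5430,.2084),g)
d,T=place(r,optics,pan,g,.064,.264)
print(rim(d,T,pan,.094),r.current_t())
cv2.imwrite("pics/p1.png",d["pixels"][:,:,::-1])
E
```

```text
grip 0.7640976195136466 31.46996579132974 [0.54376871 0.2086205  0.03343062]
up 0.7629296500699373 33.470648461952806 [-0.1  0.2 -0.7]
pre [-0.  -0.4 -0.3]
0.006 [ 0.3  0.2 -1.4] 0.003 [ 0.2 -0.2 -1.6] 0.0015 [ 0.3 -0.1  0.6] 0.0005 [-3.  2.  8.] 0.0 [-4.9  2.2 12. ] 
(array([ 0.62878339, -0.23602832]), array([65.96820068, 66.44335175]), np.float64(0.09330740011228422)) 12.8167
```

View pics/p1.png

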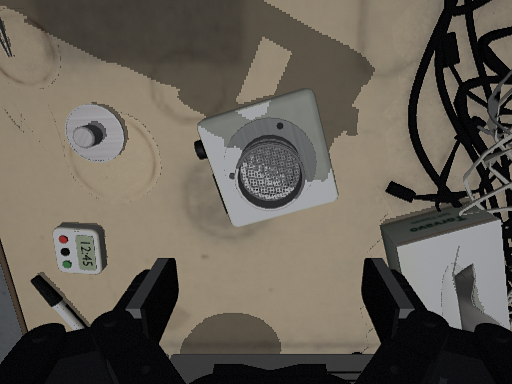

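The fine sieve is seated at pixel (270,172), within 1 mm of the axis and at the right height. Next come medium and coarse, with a check after each.

```bash
python3 - <<'E'
from h import *
from cell import r,optics
g=.032; dst=np.array((.6289,-.2359)); ims=[]
for nm,c,h,z0 in(("medium",(.4201,.3799),.038,.088),("coarse",(.4241,.1703),.046,.120)):
    r.move_to([*c,h+.17],Q); d,T=shot(r,optics); c,ax,z=rim(d,T,c,h); print(nm,c,ax,z)
    assert abs(ax-66).max()<2
    gg=g+(.004 if nm=="coarse" else .002)
    pick(r,c,gg)
    if not .7<r.current_opening()<.82: raise SystemExit("bad grip")
    d,T=place(r,optics,dst,gg,z0,z0+h+.17)
    c,ax,z=rim(d,T,dst,z0+h); print("placed",c,ax,z,r.current_t()); ims.append(d["pixels"][:,:,::-1])
    if np.hypot(*(c-dst))>.003 or abs(z-z0-h)>.0025 or abs(ax-66).max()>2: print("CHECK"); break
    dst=(dst+c)/2
cv2.imwrite("pics/p2.png",cv2.resize(np.hstack(ims),None,fx=.75,fy=.75))
print(dst)
E
```

```text
medium [0.42076889 0.38088214] [65.75133514 66.29660034] 0.03736219334980778
grip 0.7700263194728493 31.405991977080703 [0.42124338 0.38121454 0.03530042]
up 0.7693763599731482 33.56124809011817 [-0.4  0.  -1.2]
pre [ 0.3 -0.  -0.6]
0.006 [ 0.5 -0.1 -0.1] 0.003 [ 0.2 -0.7 -1.4] 0.0015 [-0.5  0.2 -0.7] 0.0005 [-3.4  1.3  5.7] 0.0 [-5.1  1.9 10.2] 
placed [ 0.62848267 -0.23630338] [65.72941589 66.57370758] 0.12542720307074867 23.625
coarse [0.42499496 0.17005316] [65.71523285 66.34001923] 0.045370009377711684
grip 0.7797107678005422 30.354364961385727 [0.42546011 0.17021565 0.03707852]
up 0.7748780087439904 33.765314519405365 [-0.2  0.2 -1.5]
pre [ 0.6 -0.4 -1.4]
0.006 [ 0.9 -0.2 -1.1] 0.003 [-0.2 -0.7 -1.7] 0.0015 [-0.2  0.5 -1.2] 0.0005 [-3.   1.1  5.9] 0.0 [-3.9  0.7  9.8] 
placed [ 0.62838452 -0.23642915] [65.87174988 66.47720337] 0.16545049015537255 33.1667
[ 0.62853793 -0.23626542]
```

View pics/p2.png

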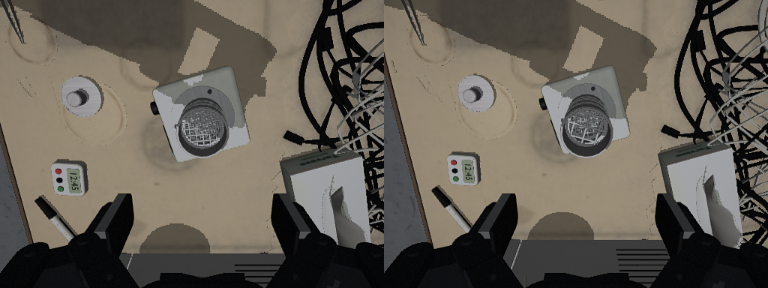

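Both are seated: medium at (203,127) in the left view, coarse at (586,128) in the right. Next is the lid.

```bash
python3 - <<'E'
from h import *
from cell import r,optics
g=.042; dst=np.array((.6285,-.2363)); c=(.4266,-.2053)
r.move_to([*c,.21],Q); d,T=shot(r,optics); c1,a1,z1=rim(d,T,c,.010,tol=.004); c2,a2,z2=rim(d,T,c,.035,rad=.012); print(c1,a1,z1,c2,a2,z2)
assert np.hypot(*(c1-c2))<.003 and abs(a1-66).max()<2.5
pick(r,(c1+c2)/2,g)
assert .1<r.current_opening()<.45
d,T=place(r,optics,dst,g,.160,.160+.18)
print("placed",rim(d,T,dst,.170,tol=.004),rim(d,T,dst,.195,rad=.012),r.current_t(),r.current_finger_force())
cv2.imwrite("pics/p3.png",d["pixels"][:,:,::-1])
r.move_to([.45,.1,.35],Q)
d=optics.get_image("side")
cv2.imwrite("pics/s3.png",cv2.resize(d["pixels"][120:320,230:400,::-1],(510,600)))
E
```

```text
[ 0.42764157 -0.20833273] [66.67905426 66.79563904] 0.009842211314319838 [ 0.42774597 -0.20727834] [23.01340866 23.83547783] 0.034564277259829634
grip 0.261405405738479 29.128590496256948 [ 0.4277902  -0.20784874  0.04233059]
up 0.26397003844145056 29.46108866482973 [-0.3  0.3 -1.1]
pre [-0.4  0.4 -1.3]
0.006 [-0.  -0.9 -1.3] 0.003 [-0.1 -0.  -1.1] 0.0015 [-0.5  0.3 -1.4] 0.0005 [-0.7 -0.6 -0.8] 0.0 [-0.5  0.5  3.1] 
placed (array([ 0.62804327, -0.23680302]), array([66.62300873, 66.65642548]), np.float64(0.16984506641807717)) (array([ 0.62808252, -0.23574152]), array([22.84483337, 23.71105957]), np.float64(0.1945467353582686)) 41.5583 0.0
```

View pics/s3.png

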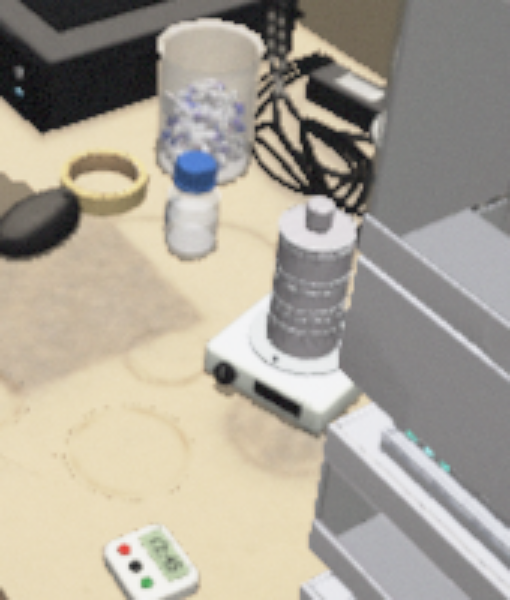

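The side crop shows the full stack straight and closed, with the knob at (320,213), the lid at (317,235) and the pan at (302,335). The bystanders are untouched.

```bash
python3 -c "
from cell import r
print(r.hand_in(), r.current_t())"
```

```text
the job is handed in; nothing more can be done
the job is handed in; nothing more can be done
```

The stack is built and handed in: fine, medium, coarse and lid, each measured within about 1 mm of its seated position, with nothing held and the bystanders not touched; no verdict came back from the hand-in.

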